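# Lower both ends of an etching press roller by one true turn

### The arm

A 7-joint arm with a two-finger parallel gripper is mounted at the origin on the work surface. World frame = base frame: x ahead of the robot, y to its left, z up, the work surface at z = 0. Lengths are in m, angles in rad, forces in N, time in s.
With the tool pointing down it reaches from about 0.4 to 0.85 m from the base axis. Payload 10.4 kg.
Tool frame: the origin (TCP) lies midway between the tips of the shut fingers; the grasp point (between the pads) lies 19 mm behind it; z points along the fingers, x is the direction in which the jaws open and shut, and the axes are right-handed (so a half turn about z gives the same grasp; the last joint's range is limited). The gripper opens to 85 mm and grips with 20 to 120 N. Pads are 22 mm wide; open, the fingers measure 114 mm over their backs; the gripper's body (76 mm by 85 mm) begins 54 mm behind the grasp point. The pads swing forward as they close: fully open they stand 13 mm farther back than shut.
Start: joints at [-1.336, 0.332, -0.065, 1.46, 0.022, 1.35, -0.088], TCP at [0.159, 0.604, 0.231] pointing down, gripper open.
Joint ranges: [-2.6, 2.6], [-0.5, 2.12], [-1.47, 1.34], [0.16, 2.42], [-1.27, 4.41], [0.06, 2.06], [-2.6, 2.6]. Speed limits (rad/s): [2.22, 2.22, 2.79, 2.79, 3.14, 3.14, 3.14].

### API

Orientations are given as a unit quaternion [x, y, z, w].
In Python, from workcell import monitor, eyes, ticket, models gives the robot as it stands.
- The arm moves only by the tool servo_tool, never from a script. Its argument "motion" is a list of rows, each a list of 7 numbers: the opening, from 0 (shut) to 1 (fully open), then the shift along the tool's x, y, z in m, then the turn, a rotation vector about the tool's x, y, z in degrees. In form: [[fingers, tx, ty, tz, rx, ry, rz], ...]. A call has 1 to 20 rows; each row is the pose to reach, as a shift and turn from the pose commanded when the call began, along the tool's axes at that moment; what a row does not reach only later rows make up. A row lasts 1/8 s, in which the tool goes at most 62.5 mm and 10.7 degrees, less where a joint would pass 70% of its speed; a pose out of reach is approached as far as the arm can. A call with a gripper value outside its range is refused whole. The fingers move at their own pace and stop on an object; "grip_force" is the grip in N (left out, the last holds). Time passes only in rows, so rows that repeat a pose let the fingers close. It gives the time, the measured TCP pose, the force and the opening at its end, in the units of the state.
- monitor.get_obs(): the state, without advancing time (a new reading comes with each control period).
- eyes.camera(name): name is "scene" or "top" or "wrist"; returns (picture, depth): 420x560x3 uint8, blue, green, red; 420x560 float32, m along the optical axis (not along the pixel's ray), 0 where there is no reading.
- eyes.camera_info(name): a dict with "intrinsics" (3x3 intrinsics, pixels), "extrinsics" (4x4, takes a point from world to camera coordinates); the wrist camera has in their place "tool_from_camera" (4x4, takes a point from camera to tool coordinates, whose origin is the TCP and whose axes are the tool frame's). Camera axes: x right, y down, z forward; pixel columns grow to the right and rows downward; lengths in m; the calibration is good to about 2 mm. A picture is of the moment at which its call begins: read the wrist's pose just before it. camera_info takes no time and is no camera call.
- ticket.hand_in(): hands the job in, once; it reports no verdict.
Trained networks look in the newest picture that a camera, given by its name, has taken for a name from the list of things; names that differ only in an ending like _2 or _b are one class to them, and where a whole thing is asked for, a point or a joint stands for the part that bears it (a point fixed in the world has none). Each returns a list of dicts, best first, with "confidence" (0 to 1); they miss things now and then, are a little off and sometimes report something else, mostly with a low value. They report only what shows in the picture. A call takes as long as a camera call.
- models.boxes_of(camera, thing): "point" ([x, y, z] in m, in the coordinates of the camera as it stood for that picture, good to about 4 mm: the middle of the surface that is visible of it).
The state is a dict: "clock": time; "joint_pos": joint angles; "joint_velocities": joint speeds; "tau": joint torques, N m; "position": TCP position; "ee_rot": TCP orientation; "ft_force": force on the tool from outside, world axes, zero at the start; "torque": the same for the moment, N m; "grip_width": opening from 0.0 (shut) to 1.0 (fully open).
Only numpy, scipy, OpenCV 4.12 (cv2) and the standard library are available. Lean on these libraries where they do the work, as an engineer would, in place of code of your own. Each camera call takes 0.05 s, during which the arm holds its last target. There are 200 camera calls.

### The job

We are going from thick lino to thin plates, so lower the roller of the etching press by one full turn of the pressure screw at each end. Both handwheels are worn and swing loosely before they bite: take up that slack clockwise until you feel the screw begin to turn, and only then count one full turn, to within 15 degrees, so that the roller stays parallel. Only screw down, never past the mark and back, hold the revolving handles lightly (under 40 N), and let go of the wheels without disturbing the other things.

Things in the scene. Friction and masses are not known exactly. Their poses are not given: they have to be found in the camera images.
- press: tabletop etching press, dark grey iron: base 240 x 390 mm, two cheeks (134 x 36 mm, 215 mm high) 330 mm apart, steel bed 460 x 270 mm, top at 90 mm, bed crank outside the right cheek. Origin on the table under the roller's middle; z up, y along the roller to the left cheek, x along the bed away from the robot. Wheel axes at x = 0, y = +165 and -165 mm
- roller_mid (a point): middle of the frame's roller line, 134 mm above the table; the steel top roller, 64 mm thick, lies here between the cheeks (this point is fixed to the frame and does not move)
- left_wheel: left-hand (+y) pressure handwheel, dark iron, lying flat, 3 spokes, rim 124 mm over all, 14 mm thick bar on a 55 mm radius. Origin on its axis in the rim's middle plane (250 mm up at the start), x towards its handle, z up. Clockwise from above screws down. It has worn play on its screw, 1.7 rad from end to end, and starts anywhere in it, at least 0.25 rad short of the bite
- left_grip (a point): middle of the left wheel's upright handle: black cylinder, 23 mm diameter, 45 mm tall, 55 mm from the wheel axis, spinning freely on its own bolt; its foot is 3 mm above the rim's top, nothing else rises above the rim. Pushing it round takes under 1 N in the play, 7 to 8 N while the screw turns, 2 N or more held still after a bite. It sinks 3 mm per turn; all stays where it is left
- left_block_top (a point): top middle of the left bearing block, a steel block 60 x 30 x 52 mm in the window of the left cheek. It carries that end of the roller and goes straight down 3 mm per turn of the screw, and not at all while the wheel swings in its play
- right_wheel: right-hand (-y) pressure handwheel, dark iron, lying flat, 3 spokes, rim 124 mm over all, 14 mm thick bar on a 55 mm radius. Origin on its axis in the rim's middle plane (250 mm up at the start), x towards its handle, z up. Clockwise from above screws down. It has worn play on its screw, 1.7 rad from end to end, and starts anywhere in it, at least 0.25 rad short of the bite
- right_grip (a point): middle of the right wheel's upright handle: black cylinder, 23 mm diameter, 45 mm tall, 55 mm from the wheel axis, spinning freely on its own bolt; its foot is 3 mm above the rim's top, nothing else rises above the rim. Pushing it round takes under 1 N in the play, 7 to 8 N while the screw turns, 2 N or more held still after a bite. It sinks 3 mm per turn; all stays where it is left
- right_block_top (a point): top middle of the right bearing block, a steel block 60 x 30 x 52 mm in the window of the right cheek. It carries that end of the roller and goes straight down 3 mm per turn of the screw, and not at all while the wheel swings in its play
- lino_block: mounted lino block 90 x 130 x 15 mm lying on the near part of the press bed; leave it. Origin under its centre
- ink_tin: closed tin of printing ink, 72 mm diameter, 70 mm tall, on the table to the right of the press; leave it. Origin under its centre
- brayer: ink roller with a rubber drum 90 mm wide and a wooden handle, lying on the table to the left of the press; leave it. Origin at table height under its drum

How it is judged:
By the outcome, as a careful person would: the job done as asked, in the order asked, and still so for the second after the job is handed in, with the robot touching nothing.
It also fails if it takes over 72 s, if anything falls off the work surface, if the arm or the gripper's body presses on something with over 40 N, if the wrist force passes 120 N, or if a joint passes its speed limit or range.

## Working session

There is one attempt and no reset: what is moved stays moved. The work goes in short steps, Python scripts to look and compute and a tool call to move; the robot and the scene stay as the last step left them, time stands still between calls to the robot, and variables do not carry over. Pictures are saved under pics/ and viewed, about 8 in all and at most 12, crops included, and the job is handed in when it is done.

Besides the shell and the picture viewer there is one more tool, called after "Request:" as name([rows], argument=value, ...), one row to a line, values as JSON. servo_tool: Moves the arm, as the interface text tells. Its arguments: {"type":"object","properties":{"motion":{"type":"array"},"grip_force":{"type":"number"}},"required":["motion"]}

```bash
mkdir -p pics; ls; cat > h.py <<'E'
import numpy as np, cv2
from workcell import monitor, eyes, ticket, models
from scipy.spatial.transform import Rotation as R
def c2w(cam,p,obs=None):
    i=eyes.camera_info(cam)
    if cam=='wrist':
        q=np.array(i['tool_from_camera'])@np.r_[p,1]
        return R.from_quat(obs['ee_rot']).apply(q[:3])+obs['position']
    return (np.linalg.inv(np.array(i['extrinsics']))@np.r_[p,1])[:3]
E
python3 - <<'E'
from h import *
o=monitor.get_obs(); print(o)
for c in ['scene','top']:
    im,d=eyes.camera(c); cv2.imwrite(f'pics/{c}0.png',im)
    print(c,eyes.camera_info(c))
    for t in ['press','left_wheel','left_grip','right_wheel','right_grip','left_block_top','ink_tin','brayer','lino_block']:
        for r in models.boxes_of(c,t)[:3]:
            print(c,t,round(r['confidence'],2),c2w(c,r['point']).round(4))
print(monitor.get_obs()['clock'])
E
```

```text
pics
{'clock': 0.0, 'joint_pos': array([-1.33560584,  0.3328957 , -0.06468519,  1.46096611,  0.02159806,
        1.34990899, -0.08850672]), 'joint_velocities': array([-0.00061115,  0.00013099,  0.00014125, -0.00096116,  0.00151108,
        0.00067725, -0.00016374]), 'tau': array([ 3.81446553e-04, -6.25440359e+01,  4.96027758e-02, -3.91594827e+01,
        1.63145241e-02,  9.83819074e-03,  9.24060657e-06]), 'position': array([0.15925504, 0.60396581, 0.23048919]), 'ee_rot': array([ 7.92131186e-01,  6.10350419e-01, -5.64408246e-04,  4.80744378e-04]), 'ft_force': array([ 0.10982118, -0.10084087, -0.47780295]), 'torque': array([ 0.01404994,  0.05947459, -0.01695669]), 'grip_width': 0.9942297781287087}
scene {'intrinsics': array([[397.40628208,   0.        , 283.74163817],
       [  0.        , 397.40628208, 205.67400737],
       [  0.        ,   0.        ,   1.        ]]), 'extrinsics': array([[ 0.83658495,  0.54765627, -0.0140795 , -0.41429427],
       [ 0.35138106, -0.5561231 , -0.75316562, -0.00456367],
       [-0.42030581,  0.62513975, -0.65768025,  1.31500463],
       [ 0.        ,  
[... 1021 characters left out ...]
,  0.        ,  0.        ,  1.        ]])}
top press 0.65 [0.5216 0.0217 0.0917]
top left_wheel 0.56 [0.5302 0.2067 0.2518]
top left_grip 0.45 [0.5777 0.2126 0.3084]
top right_wheel 0.73 [ 0.5047 -0.1263  0.2542]
top right_wheel 0.69 [0.5279 0.0206 0.0932]
top right_grip 0.52 [ 0.5255 -0.0831  0.3044]
top right_grip 0.17 [0.5231 0.2023 0.2513]
top left_block_top 0.72 [0.5225 0.2023 0.2548]
top left_block_top 0.72 [ 0.5124 -0.1282  0.2543]
top ink_tin 0.79 [ 0.4557 -0.3793  0.0691]
top brayer 0.63 [0.5211 0.0201 0.091 ]
top brayer 0.58 [0.4774 0.4136 0.023 ]
top lino_block 0.92 [0.3811 0.0729 0.1067]
top lino_block 0.44 [0.5284 0.018  0.0924]
top lino_block 0.17 [ 0.454  -0.3834  0.0716]
1.0
```

```bash
cat > m.py <<'E'
from h import *
from scipy.optimize import least_squares
def cloud(cam,d):
    i=eyes.camera_info(cam);K=np.array(i['intrinsics']);v,u=np.nonzero(d>0);z=d[v,u]
    P=np.c_[(u-K[0,2])/K[0,0]*z,(v-K[1,2])/K[1,1]*z,z]
    E=np.linalg.inv(np.array(i['extrinsics']));return P@E[:3,:3].T+E[:3,3]
def wheels(cam='top'):
    im,d=eyes.camera(cam);P=cloud(cam,d);out={}
    for n,c in (('L',(.525,.203)),('R',(.51,-.128))):
        c=np.array(c);Q=P[(P[:,2]>.244)&(P[:,2]<.264)]
        for k in range(6):
            r=np.linalg.norm(Q[:,:2]-c,axis=1);S=Q[(r>.046)&(r<.066)] if k>2 else Q[(r>.04)&(r<.075)]
            c=least_squares(lambda x:np.linalg.norm(S[:,:2]-x,axis=1)-.055,c,loss='soft_l1',f_scale=.004).x
        G=P[(P[:,2]>.298)&(P[:,2]<.32)&(np.linalg.norm(P[:,:2]-c,axis=1)<.075)]
        g=np.median(G,axis=0) if len(G) else np.zeros(3)
        a=g[:2]-c
        print(cam,n,'c',c.round(4),'rimz',np.percentile(S[:,2],[50,90]).round(4),len(S),'grip',g.round(4),len(G),'r',np.hypot(*a).round(4),'ang',np.degrees(np.arctan2(a[1],a[0])).round(1))
E
python3 - <<'E'
from m import *
wheels('top');wheels('scene')
E
```

```text
top L c [0.5277 0.1975] rimz [0.2554 0.2585] 530 grip [0.5806 0.2141 0.305 ] 51 r 0.0555 ang 17.4
top R c [ 0.5062 -0.1298] rimz [0.2555 0.2588] 530 grip [ 0.53   -0.0806  0.304 ] 51 r 0.0546 ang 64.2
scene L c [0.5332 0.1952] rimz [0.2555 0.2581] 510 grip [0.5856 0.2109 0.3046] 56 r 0.0547 ang 16.7
scene R c [ 0.5126 -0.1327] rimz [0.256  0.2583] 872 grip [ 0.5361 -0.0842  0.3051] 83 r 0.0539 ang 64.1
```

View pics/scene0.png

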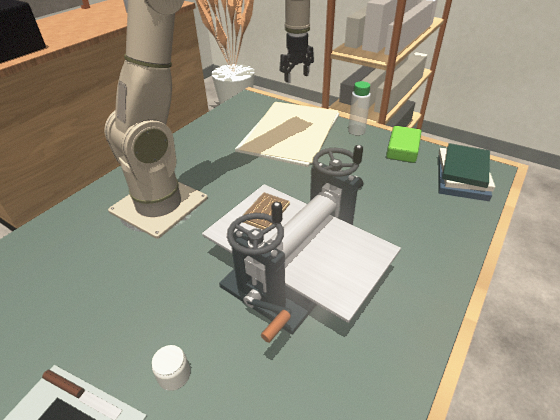

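View pics/top0.png

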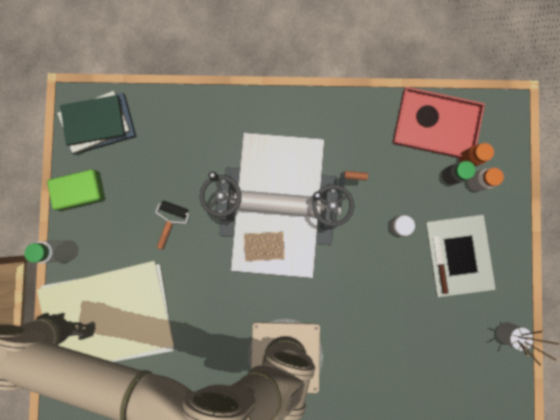

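The top view shows the left wheel at about (221,198) px with its handle at (213,176), and the right wheel at about (331,206) px with its handle at (319,188). The brayer is at (172,210), the tin at (403,226), and the space above the rims is clear. I'll move to hover above the left handle with tool x aligned to world x.

Request:
servo_tool([
  [1,0,0,-0.06,0,0,0],
  [1,-0.01,0.02,-0.12,0,0,5],
  [1,-0.03,0.06,-0.16,0,0,12],
  [1,-0.06,0.11,-0.16,0,0,20],
  [1,-0.085,0.16,-0.16,0,0,28],
  [1,-0.11,0.21,-0.16,0,0,36],
  [1,-0.135,0.26,-0.16,0,0,44],
  [1,-0.16,0.31,-0.16,0,0,52],
  [1,-0.185,0.36,-0.16,0,0,60],
  [1,-0.21,0.41,-0.16,0,0,68],
  [1,-0.235,0.45,-0.16,0,0,75.2],
  [1,-0.255,0.485,-0.16,0,0,75.2],
  [1,-0.27,0.51,-0.16,0,0,75.2],
  [1,-0.27,0.51,-0.16,0,0,75.2],
  [1,-0.27,0.51,-0.16,0,0,75.2],
], grip_force=20)

```text
clock: 2.98
position: [0.5832, 0.2141, 0.3913]
ee_rot: [1.0, 0.001, -0.0, -0.0]
ft_force: [0.3, 0.3, -0.4]
grip_width: 1.001
```

```bash
cat >> m.py <<'E'
def wrist(n,c,name=None,zc=.305):
    o=monitor.get_obs();im,d=eyes.camera('wrist')
    if name: cv2.imwrite(f'pics/{name}.png',im)
    i=eyes.camera_info('wrist');K=np.array(i['intrinsics']);v,u=np.nonzero(d>0);z=d[v,u]
    P=np.c_[(u-K[0,2])/K[0,0]*z,(v-K[1,2])/K[1,1]*z,z];T=np.array(i['tool_from_camera'])
    P=R.from_quat(o['ee_rot']).apply(P@T[:3,:3].T+T[:3,3])+o['position']
    c=np.array(c);Q=P[(P[:,2]>.244)&(P[:,2]<.264)]
    for k in range(6):
        r=np.linalg.norm(Q[:,:2]-c,axis=1);S=Q[(r>.046)&(r<.066)] if k>2 else Q[(r>.04)&(r<.075)]
        c=least_squares(lambda x:np.linalg.norm(S[:,:2]-x,axis=1)-.055,c,loss='soft_l1',f_scale=.004).x
    G=P[(P[:,2]>zc-.008)&(P[:,2]<zc+.008)&(np.linalg.norm(P[:,:2]-c,axis=1)<.075)]
    print('c',c.round(4),'rimz',np.percentile(S[:,2],[50,90]).round(4),len(S),'gripmid',((G.max(0)+G.min(0))/2).round(4) if len(G) else 0,'med',np.median(G,0).round(4) if len(G) else 0,len(G))
    for r in models.boxes_of('wrist',n)[:2]: print(round(r['confidence'],2),c2w('wrist',r['point'],o).round(4))
    print(o['clock'],o['position'].round(4),o['ee_rot'].round(4),o['ft_force'].round(2),o['joint_pos'].round(2))
E
python3 -c "
from m import *
wrist('left_grip',(.5305,.1963),'w1')"
```

```text
c [0.5322 0.201 ] rimz [0.255  0.2565] 5374 gripmid [0.5832 0.2157 0.3022] med [0.5832 0.2168 0.304 ] 740
0.57 [0.5885 0.2216 0.3066]
2.975 [0.5832 0.2141 0.3913] [ 1.e+00  7.e-04 -1.e-04 -3.e-04] [ 0.26  0.28 -0.42] [-0.74  0.31  0.43  1.2  -0.13  1.66 -0.33]
```

View pics/w1.png

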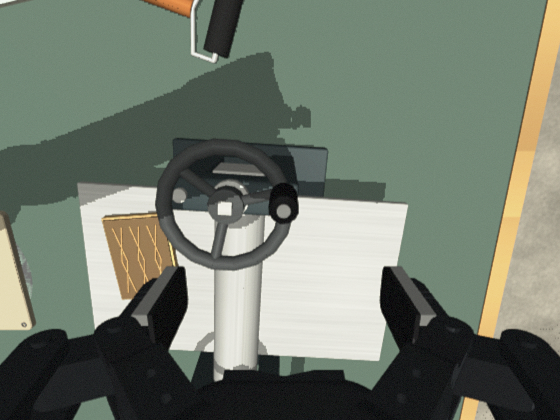

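Request:
servo_tool([
  [1,0,-0.002,0.04,0,0,0],
  [1,0,-0.002,0.08,0,0,0],
  [1,0,-0.002,0.11,0,0,0],
  [1,0,-0.002,0.124,0,0,0],
  [1,0,-0.002,0.124,0,0,0],
  [0,0,-0.002,0.124,0,0,0],
  [0,0,-0.002,0.124,0,0,0],
  [0,0,-0.002,0.124,0,0,0],
  [0,0,-0.002,0.124,0,0,0],
  [0,0,-0.002,0.124,0,0,0],
  [0,0,-0.002,0.124,0,0,0],
  [0,0,-0.002,0.124,0,0,0],
], grip_force=20)

```text
clock: 4.58
position: [0.5835, 0.2152, 0.2677]
ee_rot: [1.0, 0.0, -0.0, -0.0]
ft_force: [-3.3, -1.3, 5.6]
grip_width: 0.262
```

```bash
python3 -c "
from h import *
o=monitor.get_obs();print(o['clock'],o['position'].round(4),o['ft_force'].round(2),o['torque'].round(2),o['grip_width'])
im,d=eyes.camera('wrist');cv2.imwrite('pics/w2.png',im)"
```

```text
4.575 [0.5835 0.2152 0.2677] [-3.28 -1.32  5.59] [-0.26  0.92 -0.01] 0.2615188170990317
```

View pics/w2.png

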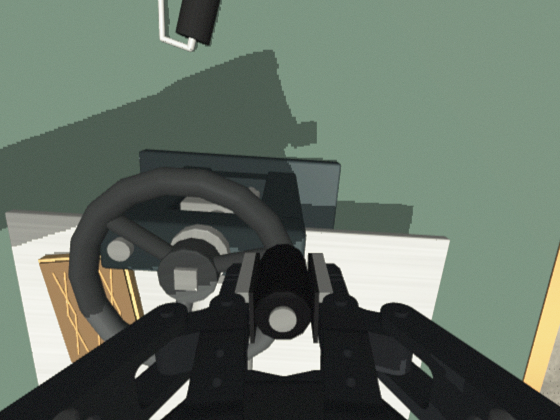

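Pads are closed on the handle at about (283,290) px, with the rim clear below. Now I'll feel through the play.

```bash
cat > p.py <<'E'
from h import *
import sys
# p.py cx cy a0 step n [dz_total] : state + next rows (circle r=55 from commanded angle a0, steps cw)
cx,cy,a0,st,n=map(float,sys.argv[1:6]);dz=float(sys.argv[6]) if len(sys.argv)>6 else 0
o=monitor.get_obs();p=o['position'];F=o['ft_force'];t=np.arctan2(p[1]-cy,p[0]-cx)
print('t',round(o['clock'],2),'pos',p.round(4),'ang',np.degrees(t).round(1),'r',np.hypot(p[0]-cx,p[1]-cy).round(4),'Ftan',(F[1]*np.cos(t)-F[0]*np.sin(t)).round(2),'Frad',(F[0]*np.cos(t)+F[1]*np.sin(t)).round(2),'Fz',F[2].round(1),'w',o['grip_width'].round(3))
A=np.radians(a0);rows=[]
for k in range(1,int(n)+1):
    a=A-np.radians(st)*k
    rows.append('[0, %.4f, %.4f, %.4f, 0, 0, 0]'%(.055*(np.cos(a)-np.cos(A)),-.055*(np.sin(a)-np.sin(A)),dz*k/n))
print(', '.join(rows),'-> a',a0-st*n)
E
python3 p.py .5310 .1988 17.3 3 4; python3 p.py .5310 .1988 5.3 3 3|tail -1;python3 p.py .5310 .1988 -3.7 3 3|tail -1;python3 p.py .5310 .1988 -12.7 3 3|tail -1;python3 p.py .5310 .1988 -21.7 3 3|tail -1
```

```text
Traceback (most recent call last):
  File "p.py", line 6, in <module>
    print('t',round(o['clock'],2),'pos',p.round(4),'ang',np.degrees(t).round(1),'r',np.hypot(p[0]-cx,p[1]-cy).round(4),'Ftan',(F[1]*np.cos(t)-F[0]*np.sin(t)).round(2),'Frad',(F[0]*np.cos(t)+F[1]*np.sin(t)).round(2),'Fz',F[2].round(1),'w',o['grip_width'].round(3))
                                                                                                                                                                                                                                              ^^^^^^^^^^^^^^^^^^^^^
AttributeError: 'float' object has no attribute 'round'
Traceback (most recent call last):
  File "p.py", line 6, in <module>
    print('t',round(o['clock'],2),'pos',p.round(4),'ang',np.degrees(t).round(1),'r',np.hypot(p[0]-cx,p[1]-cy).round(4),'Ftan',(F[1]*np.cos(t)-F[0]*np.sin(t)).round(2),'Frad',(F[0]*np.cos(t)+F[1]*np.sin(t)).round(2),'Fz',F[2].round(1),'w',o['grip_width'].round(3))
                                                                                                                    
[... 1449 characters left out ...]
buteError: 'float' object has no attribute 'round'
Traceback (most recent call last):
  File "p.py", line 6, in <module>
    print('t',round(o['clock'],2),'pos',p.round(4),'ang',np.degrees(t).round(1),'r',np.hypot(p[0]-cx,p[1]-cy).round(4),'Ftan',(F[1]*np.cos(t)-F[0]*np.sin(t)).round(2),'Frad',(F[0]*np.cos(t)+F[1]*np.sin(t)).round(2),'Fz',F[2].round(1),'w',o['grip_width'].round(3))
                                                                                                                                                                                                                                              ^^^^^^^^^^^^^^^^^^^^^
AttributeError: 'float' object has no attribute 'round'
```

```bash
sed -i "s/o\['grip_width'\].round(3)/round(float(o['grip_width']),3)/" p.py
python3 p.py .5310 .1988 17.3 3 4; for a in 5.3 -0.7 -6.7 -12.7 -18.7 -24.7 -30.7 -36.7 -42.7 -48.7 -54.7 -60.7 -66.7; do python3 p.py .5310 .1988 $a 3 2|tail -1; done
```

```text
t 4.62 pos [0.5835 0.2152 0.2678] ang 17.4 r 0.055 Ftan -0.37 Frad -4.08 Fz 6.5 w 0.263
[0, 0.0008, 0.0028, 0.0000, 0, 0, 0], [0, 0.0014, 0.0056, 0.0000, 0, 0, 0], [0, 0.0019, 0.0084, 0.0000, 0, 0, 0], [0, 0.0023, 0.0113, 0.0000, 0, 0, 0] -> a 5.300000000000001
[0, 0.0002, 0.0029, 0.0000, 0, 0, 0], [0, 0.0002, 0.0058, 0.0000, 0, 0, 0] -> a -0.7000000000000002
[0, -0.0001, 0.0029, 0.0000, 0, 0, 0], [0, -0.0004, 0.0057, 0.0000, 0, 0, 0] -> a -6.7
[0, -0.0004, 0.0029, 0.0000, 0, 0, 0], [0, -0.0010, 0.0057, 0.0000, 0, 0, 0] -> a -12.7
[0, -0.0007, 0.0028, 0.0000, 0, 0, 0], [0, -0.0016, 0.0055, 0.0000, 0, 0, 0] -> a -18.7
[0, -0.0010, 0.0027, 0.0000, 0, 0, 0], [0, -0.0021, 0.0053, 0.0000, 0, 0, 0] -> a -24.7
[0, -0.0013, 0.0026, 0.0000, 0, 0, 0], [0, -0.0027, 0.0051, 0.0000, 0, 0, 0] -> a -30.7
[0, -0.0015, 0.0024, 0.0000, 0, 0, 0], [0, -0.0032, 0.0048, 0.0000, 0, 0, 0] -> a -36.7
[0, -0.0018, 0.0023, 0.0000, 0, 0, 0], [0, -0.0037, 0.0044, 0.0000, 0, 0, 0] -> a -42.7
[0, -0.0020, 0.0021, 0.0000, 0, 0, 0], [0, -0.0041, 0.0040, 0.0000, 0, 0, 0] -> a -48.7
[0, -0.0022, 0.0018, 0.0000, 0, 0, 0], [0, -0.0045, 0.0036, 0.0000, 0, 0, 0] -> a -54.7
[0, -0.0024, 0.0016, 0.0000, 0, 0, 0], [0, -0.0049, 0.0031, 0.0000, 0, 0, 0] -> a -60.7
[0, -0.0025, 0.0013, 0.0000, 0, 0, 0], [0, -0.0052, 0.0026, 0.0000, 0, 0, 0] -> a -66.7
[0, -0.0027, 0.0011, 0.0000, 0, 0, 0], [0, -0.0054, 0.0020, 0.0000, 0, 0, 0] -> a -72.7
```

Request:
servo_tool([
  [0,0.0008,0.0028,0,0,0,0],
  [0,0.0014,0.0056,0,0,0,0],
  [0,0.0019,0.0084,0,0,0,0],
  [0,0.0023,0.0113,0,0,0,0],
])

```text
clock: 5.12
position: [0.5856, 0.2043, 0.2677]
ee_rot: [1.0, 0.0, -0.0, -0.0]
ft_force: [-5.9, 1.3, 6.3]
grip_width: 0.263
```

Request:
servo_tool([
  [0,0.0002,0.0029,0,0,0,0],
  [0,0.0002,0.0058,0,0,0,0],
])

```text
clock: 5.38
position: [0.5858, 0.1987, 0.2678]
ee_rot: [1.0, 0.001, -0.0, -0.0]
ft_force: [-4.8, 0.6, 5.7]
grip_width: 0.262
```

Request:
servo_tool([
  [0,-0.0001,0.0029,0,0,0,0],
  [0,-0.0004,0.0057,0,0,0,0],
])

```text
clock: 5.62
position: [0.5854, 0.1931, 0.2678]
ee_rot: [1.0, 0.001, -0.0, -0.001]
ft_force: [-5.6, 1.0, 5.9]
grip_width: 0.266
```

Request:
servo_tool([
  [0,-0.0004,0.0029,0,0,0,0],
  [0,-0.001,0.0057,0,0,0,0],
])

```text
clock: 5.88
position: [0.5844, 0.1876, 0.2677]
ee_rot: [1.0, 0.001, -0.0, -0.001]
ft_force: [-4.9, 1.1, 5.1]
grip_width: 0.263
```

Request:
servo_tool([
  [0,-0.0007,0.0028,0,0,0,0],
  [0,-0.0016,0.0055,0,0,0,0],
])

```text
clock: 6.12
position: [0.5828, 0.1822, 0.2677]
ee_rot: [1.0, 0.001, -0.0, -0.001]
ft_force: [-3.8, 2.1, 4.8]
grip_width: 0.266
```

Request:
servo_tool([
  [0,-0.001,0.0027,0,0,0,0],
  [0,-0.0021,0.0053,0,0,0,0],
])

```text
clock: 6.38
position: [0.5808, 0.177, 0.2678]
ee_rot: [1.0, 0.001, 0.0, -0.001]
ft_force: [-4.2, 2.3, 5.0]
grip_width: 0.255
```

Request:
servo_tool([
  [0,-0.0013,0.0026,0,0,0,0],
  [0,-0.0027,0.0051,0,0,0,0],
])

```text
clock: 6.62
position: [0.5782, 0.1718, 0.2677]
ee_rot: [1.0, 0.001, 0.0, -0.001]
ft_force: [-3.5, 2.4, 5.5]
grip_width: 0.265
```

Request:
servo_tool([
  [0,-0.0015,0.0024,0,0,0,0],
  [0,-0.0032,0.0048,0,0,0,0],
])

```text
clock: 6.88
position: [0.575, 0.1671, 0.2678]
ee_rot: [1.0, 0.001, 0.0, -0.001]
ft_force: [-2.8, 2.4, 6.0]
grip_width: 0.262
```

Request:
servo_tool([
  [0,-0.0018,0.0023,0,0,0,0],
  [0,-0.0037,0.0044,0,0,0,0],
])

```text
clock: 7.12
position: [0.5714, 0.1626, 0.2677]
ee_rot: [1.0, 0.001, 0.0, -0.001]
ft_force: [-3.0, 2.9, 5.7]
grip_width: 0.265
```

Request:
servo_tool([
  [0,-0.002,0.0021,0,0,0,0],
  [0,-0.0041,0.004,0,0,0,0],
])

```text
clock: 7.38
position: [0.5674, 0.1586, 0.2677]
ee_rot: [1.0, 0.001, 0.0, -0.001]
ft_force: [-1.4, 3.3, 5.2]
grip_width: 0.262
```

Request:
servo_tool([
  [0,-0.0022,0.0018,0,0,0,0],
  [0,-0.0045,0.0036,0,0,0,0],
])

```text
clock: 7.62
position: [0.5637, 0.1557, 0.2678]
ee_rot: [1.0, 0.001, 0.002, -0.001]
ft_force: [3.7, 7.0, 1.8]
grip_width: 0.263
```

Request:
servo_tool([
  [0,-0.0024,0.0016,0,0,0,0],
  [0,-0.0049,0.0031,0,0,0,0],
])

```text
clock: 7.88
position: [0.559, 0.1525, 0.2678]
ee_rot: [1.0, 0.001, 0.002, -0.001]
ft_force: [5.0, 6.1, 2.9]
grip_width: 0.261
```

Request:
servo_tool([
  [0,-0.0025,0.0013,0,0,0,0],
  [0,-0.0052,0.0026,0,0,0,0],
])

```text
clock: 8.12
position: [0.5539, 0.1497, 0.2677]
ee_rot: [1.0, 0.001, 0.002, -0.001]
ft_force: [5.0, 6.3, 0.3]
grip_width: 0.262
```

Request:
servo_tool([
  [0,-0.0027,0.0011,0,0,0,0],
  [0,-0.0054,0.002,0,0,0,0],
])

```text
clock: 8.38
position: [0.5485, 0.1475, 0.2677]
ee_rot: [1.0, 0.001, 0.002, -0.001]
ft_force: [4.8, 5.6, 0.9]
grip_width: 0.262
```

```bash
python3 p.py .5310 .1988 -72.7 6 17 .0007
```

```text
t 8.38 pos [0.5485 0.1475 0.2677] ang -71.1 r 0.0542 Ftan 6.37 Frad -3.73 Fz 0.9 w 0.262
[0, -0.0056, 0.0014, 0.0000, 0, 0, 0], [0, -0.0113, 0.0023, 0.0001, 0, 0, 0], [0, -0.0170, 0.0025, 0.0001, 0, 0, 0], [0, -0.0228, 0.0021, 0.0002, 0, 0, 0], [0, -0.0284, 0.0011, 0.0002, 0, 0, 0], [0, -0.0340, -0.0004, 0.0002, 0, 0, 0], [0, -0.0393, -0.0025, 0.0003, 0, 0, 0], [0, -0.0444, -0.0052, 0.0003, 0, 0, 0], [0, -0.0492, -0.0084, 0.0004, 0, 0, 0], [0, -0.0537, -0.0121, 0.0004, 0, 0, 0], [0, -0.0577, -0.0162, 0.0005, 0, 0, 0], [0, -0.0612, -0.0207, 0.0005, 0, 0, 0], [0, -0.0643, -0.0256, 0.0005, 0, 0, 0], [0, -0.0669, -0.0308, 0.0006, 0, 0, 0], [0, -0.0689, -0.0362, 0.0006, 0, 0, 0], [0, -0.0703, -0.0417, 0.0007, 0, 0, 0], [0, -0.0711, -0.0474, 0.0007, 0, 0, 0] -> a -174.7
```

Bite felt between −47.9° and −52.8° (I take −49.5°). Now counting the turn.

Request:
servo_tool([
  [0,-0.0056,0.0014,0,0,0,0],
  [0,-0.0113,0.0023,0.0001,0,0,0],
  [0,-0.017,0.0025,0.0001,0,0,0],
  [0,-0.0228,0.0021,0.0002,0,0,0],
  [0,-0.0284,0.0011,0.0002,0,0,0],
  [0,-0.034,-0.0004,0.0002,0,0,0],
  [0,-0.0393,-0.0025,0.0003,0,0,0],
  [0,-0.0444,-0.0052,0.0003,0,0,0],
  [0,-0.0492,-0.0084,0.0004,0,0,0],
  [0,-0.0537,-0.0121,0.0004,0,0,0],
  [0,-0.0577,-0.0162,0.0005,0,0,0],
  [0,-0.0612,-0.0207,0.0005,0,0,0],
  [0,-0.0643,-0.0256,0.0005,0,0,0],
  [0,-0.0669,-0.0308,0.0006,0,0,0],
  [0,-0.0689,-0.0362,0.0006,0,0,0],
  [0,-0.0703,-0.0417,0.0007,0,0,0],
  [0,-0.0711,-0.0474,0.0007,0,0,0],
])

```text
clock: 10.5
position: [0.4763, 0.1913, 0.2668]
ee_rot: [1.0, -0.001, -0.0, 0.001]
ft_force: [-5.5, -7.6, 7.9]
grip_width: 0.262
```

```bash
python3 p.py .5310 .1988 -174.7 6 17 .0008;python3 p.py .5310 .1988 -276.7 6 17 .0008|tail -1
```

```text
t 10.5 pos [0.4763 0.1913 0.2668] ang -172.1 r 0.0552 Ftan 6.74 Frad 6.5 Fz 7.9 w 0.262
[0, -0.0002, -0.0058, 0.0000, 0, 0, 0], [0, 0.0001, -0.0115, 0.0001, 0, 0, 0], [0, 0.0011, -0.0172, 0.0001, 0, 0, 0], [0, 0.0027, -0.0227, 0.0002, 0, 0, 0], [0, 0.0048, -0.0281, 0.0002, 0, 0, 0], [0, 0.0075, -0.0332, 0.0003, 0, 0, 0], [0, 0.0107, -0.0379, 0.0003, 0, 0, 0], [0, 0.0143, -0.0424, 0.0004, 0, 0, 0], [0, 0.0185, -0.0464, 0.0004, 0, 0, 0], [0, 0.0230, -0.0500, 0.0005, 0, 0, 0], [0, 0.0278, -0.0530, 0.0005, 0, 0, 0], [0, 0.0330, -0.0556, 0.0006, 0, 0, 0], [0, 0.0384, -0.0576, 0.0006, 0, 0, 0], [0, 0.0440, -0.0590, 0.0007, 0, 0, 0], [0, 0.0497, -0.0598, 0.0007, 0, 0, 0], [0, 0.0554, -0.0601, 0.0008, 0, 0, 0], [0, 0.0612, -0.0597, 0.0008, 0, 0, 0] -> a -276.7
[0, 0.0057, 0.0010, 0.0000, 0, 0, 0], [0, 0.0112, 0.0025, 0.0001, 0, 0, 0], [0, 0.0166, 0.0047, 0.0001, 0, 0, 0], [0, 0.0217, 0.0073, 0.0002, 0, 0, 0], [0, 0.0265, 0.0105, 0.0002, 0, 0, 0], [0, 0.0309, 0.0142, 0.0003, 0, 0, 0], [0, 0.0349, 0.0183, 0.0003, 0, 0, 0], [0, 0.0385, 0.0228, 0.0004, 0, 0, 0], [0, 0.0415, 0.0277, 0.0004, 0, 0, 0], [0, 0.0441, 0.0329, 0.0005, 0, 0, 0], [0, 0.0461, 0.0383, 0.0005, 0, 0, 0], [0, 0.0475, 0.0438, 0.0006, 0, 0, 0], [0, 0.0483, 0.0495, 0.0006, 0, 0, 0], [0, 0.0486, 0.0553, 0.0007, 0, 0, 0], [0, 0.0482, 0.0610, 0.0007, 0, 0, 0], [0, 0.0472, 0.0667, 0.0008, 0, 0, 0], [0, 0.0457, 0.0723, 0.0008, 0, 0, 0] -> a -378.7
```

Request:
servo_tool([
  [0,-0.0002,-0.0058,0,0,0,0],
  [0,0.0001,-0.0115,0.0001,0,0,0],
  [0,0.0011,-0.0172,0.0001,0,0,0],
  [0,0.0027,-0.0227,0.0002,0,0,0],
  [0,0.0048,-0.0281,0.0002,0,0,0],
  [0,0.0075,-0.0332,0.0003,0,0,0],
  [0,0.0107,-0.0379,0.0003,0,0,0],
  [0,0.0143,-0.0424,0.0004,0,0,0],
  [0,0.0185,-0.0464,0.0004,0,0,0],
  [0,0.023,-0.05,0.0005,0,0,0],
  [0,0.0278,-0.053,0.0005,0,0,0],
  [0,0.033,-0.0556,0.0006,0,0,0],
  [0,0.0384,-0.0576,0.0006,0,0,0],
  [0,0.044,-0.059,0.0007,0,0,0],
  [0,0.0497,-0.0598,0.0007,0,0,0],
  [0,0.0554,-0.0601,0.0008,0,0,0],
  [0,0.0612,-0.0597,0.0008,0,0,0],
])

```text
clock: 12.62
position: [0.5366, 0.2544, 0.266]
ee_rot: [1.0, 0.001, -0.001, -0.001]
ft_force: [-6.4, 2.9, 6.0]
grip_width: 0.262
```

Request:
servo_tool([
  [0,0.0057,0.001,0,0,0,0],
  [0,0.0112,0.0025,0.0001,0,0,0],
  [0,0.0166,0.0047,0.0001,0,0,0],
  [0,0.0217,0.0073,0.0002,0,0,0],
  [0,0.0265,0.0105,0.0002,0,0,0],
  [0,0.0309,0.0142,0.0003,0,0,0],
  [0,0.0349,0.0183,0.0003,0,0,0],
  [0,0.0385,0.0228,0.0004,0,0,0],
  [0,0.0415,0.0277,0.0004,0,0,0],
  [0,0.0441,0.0329,0.0005,0,0,0],
  [0,0.0461,0.0383,0.0005,0,0,0],
  [0,0.0475,0.0438,0.0006,0,0,0],
  [0,0.0483,0.0495,0.0006,0,0,0],
  [0,0.0486,0.0553,0.0007,0,0,0],
  [0,0.0482,0.061,0.0007,0,0,0],
  [0,0.0472,0.0667,0.0008,0,0,0],
  [0,0.0457,0.0723,0.0008,0,0,0],
])

```text
clock: 14.75
position: [0.5831, 0.1833, 0.2651]
ee_rot: [1.0, 0.001, 0.0, -0.001]
ft_force: [-1.1, 8.0, 1.7]
grip_width: 0.263
```

```bash
python3 p.py .5310 .1988 -378.7 4 8 .0003
```

```text
t 14.75 pos [0.5831 0.1833 0.2651] ang -16.6 r 0.0544 Ftan 7.33 Frad -3.36 Fz 1.7 w 0.263
[0, -0.0014, 0.0036, 0.0000, 0, 0, 0], [0, -0.0030, 0.0071, 0.0001, 0, 0, 0], [0, -0.0048, 0.0104, 0.0001, 0, 0, 0], [0, -0.0069, 0.0137, 0.0001, 0, 0, 0], [0, -0.0092, 0.0168, 0.0002, 0, 0, 0], [0, -0.0117, 0.0197, 0.0002, 0, 0, 0], [0, -0.0144, 0.0224, 0.0003, 0, 0, 0], [0, -0.0173, 0.0249, 0.0003, 0, 0, 0] -> a -410.7
```

Request:
servo_tool([
  [0,-0.0014,0.0036,0,0,0,0],
  [0,-0.003,0.0071,0.0001,0,0,0],
  [0,-0.0048,0.0104,0.0001,0,0,0],
  [0,-0.0069,0.0137,0.0001,0,0,0],
  [0,-0.0092,0.0168,0.0002,0,0,0],
  [0,-0.0117,0.0197,0.0002,0,0,0],
  [0,-0.0144,0.0224,0.0003,0,0,0],
  [0,-0.0173,0.0249,0.0003,0,0,0],
  [0,-0.0173,0.0249,0.0003,0,0,0],
])

```text
clock: 15.88
position: [0.5663, 0.1577, 0.2649]
ee_rot: [1.0, 0.001, 0.001, -0.001]
ft_force: [1.1, 6.1, 2.1]
grip_width: 0.26
```

```bash
python3 p.py .5310 .1988 -410.7 4 1
```

```text
t 15.88 pos [0.5663 0.1577 0.2649] ang -49.3 r 0.0541 Ftan 4.8 Frad -3.89 Fz 2.1 w 0.26
[0, -0.0031, 0.0023, 0.0000, 0, 0, 0] -> a -414.7
```

Request:
servo_tool([
  [1,0,0,0,0,0,0],
  [1,0,0,0,0,0,0],
  [1,0,0,0,0,0,0],
  [1,0,0,0,0,0,0],
  [1,0,0,0,0,0,0],
  [1,0,0,-0.03,0,0,0],
  [1,0,0,-0.08,0,0,0],
  [1,-0.002,0.02,-0.125,0,0,0],
  [1,-0.01,0.07,-0.125,0,0,0],
  [1,-0.02,0.13,-0.125,0,0,0],
  [1,-0.03,0.19,-0.125,0,0,0],
  [1,-0.0325,0.225,-0.125,0,0,0],
  [1,-0.0325,0.237,-0.125,0,0,0],
  [1,-0.0325,0.237,-0.125,0,0,0],
  [1,-0.0325,0.237,-0.125,0,0,0],
])

```text
clock: 17.75
position: [0.5339, -0.0788, 0.3894]
ee_rot: [1.0, 0.002, -0.0, -0.0]
ft_force: [-0.3, 0.4, -0.4]
grip_width: 1.001
```

```bash
python3 -c "
from m import *
wrist('right_grip',(.5105,-.129),'w3')
wheels('top')"
```

```text
c [ 0.5099 -0.1272] rimz [0.2549 0.2564] 5089 gripmid [ 0.5323 -0.0796  0.302 ] med [ 0.5324 -0.0785  0.304 ] 755
0.57 [ 0.5311 -0.0741  0.3011]
17.75 [ 0.5339 -0.0788  0.3894] [ 1.0e+00  1.6e-03 -3.0e-04 -2.0e-04] [-0.31  0.38 -0.41] [-0.46  0.1   0.58  1.43 -0.06  1.63  0.12]
top L c [0.528  0.1974] rimz [0.2521 0.2557] 523 grip [0.5638 0.1575 0.3016] 50 r 0.0536 ang -48.1Traceback (most recent call last):
  File "<string>", line 4, in <module>
    wheels('top')
    ~~~~~~^^^^^^^
  File "m.py", line 17, in wheels
    print(cam,n,'c',c.round(4),'rimz',np.percentile(S[:,2],[50,90]).round(4),len(S),'grip',g.round(4),len(G),'r',np.hypot(*a).round(4),'ang',np.degrees(np.arctan2(a[1],a[0])).round(1))
                                      ~~~~~~~~~~~~~^^^^^^^^^^^^^^^^
    return _quantile_unchecked(
        a, q, axis, out, overwrite_input, method, keepdims, weights)
    return _ureduce(a,
                    func=_quantile_ureduce_func,
    ...<5 lines>...
                    overwrite_input=overwrite_input,
                    method=method)
    r = func(a, **kwargs)
    result = _quantile(arr,
                       quantiles=q,
    ...<2 lines>...
                       out=out,
                       weights=wgt)
    slices_having_nans = np.isnan(arr[-1, ...])
                                  ~~~^^^^^^^^^
IndexError: index -1 is out of bounds for axis 0 with size 0
```

View pics/w3.png

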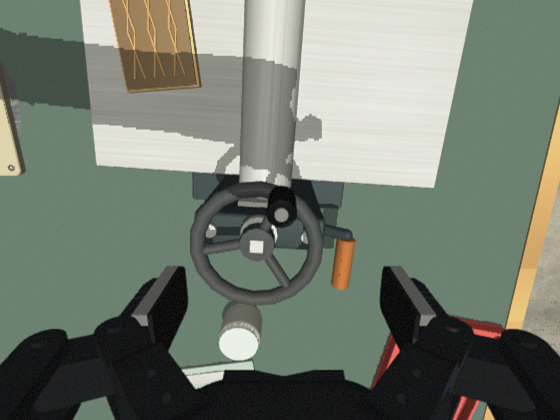

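Right handle is at about (281,208) px in the picture, centred under the jaws; the left wheel stayed at −48° after release. Now grasping the right handle.

Request:
servo_tool([
  [1,-0.0013,0,0.04,0,0,0],
  [1,-0.0013,0,0.08,0,0,0],
  [1,-0.0013,0,0.11,0,0,0],
  [1,-0.0013,0,0.1225,0,0,0],
  [1,-0.0013,0,0.1225,0,0,0],
  [0,-0.0013,0,0.1225,0,0,0],
  [0,-0.0013,0,0.1225,0,0,0],
  [0,-0.0013,0,0.1225,0,0,0],
  [0,-0.0013,0,0.1225,0,0,0],
  [0,-0.0013,0,0.1225,0,0,0],
  [0,-0.0013,0,0.1225,0,0,0],
  [0,-0.0013,0,0.1225,0,0,0],
], grip_force=20)

```text
clock: 19.4
position: [0.5324, -0.0808, 0.2675]
ee_rot: [1.0, 0.0, 0.0, -0.0]
ft_force: [-0.3, 0.3, 5.8]
grip_width: 0.259
```

```bash
python3 p.py .5095 -.129 64.2 3 4; for a in 52.2 46.2 40.2 34.2 28.2 22.2 16.2 10.2 4.2 -1.8 -7.8 -13.8 -19.8; do python3 p.py .5095 -.129 $a 3 2|tail -1; done
```

```text
t 19.4 pos [ 0.5324 -0.0808  0.2675] ang 64.6 r 0.0534 Ftan 0.4 Frad 0.12 Fz 5.8 w 0.259
[0, 0.0026, 0.0013, 0.0000, 0, 0, 0], [0, 0.0050, 0.0028, 0.0000, 0, 0, 0], [0, 0.0075, 0.0044, 0.0000, 0, 0, 0], [0, 0.0098, 0.0061, 0.0000, 0, 0, 0] -> a 52.2
[0, 0.0022, 0.0018, 0.0000, 0, 0, 0], [0, 0.0044, 0.0038, 0.0000, 0, 0, 0] -> a 46.2
[0, 0.0020, 0.0020, 0.0000, 0, 0, 0], [0, 0.0039, 0.0042, 0.0000, 0, 0, 0] -> a 40.2
[0, 0.0018, 0.0022, 0.0000, 0, 0, 0], [0, 0.0035, 0.0046, 0.0000, 0, 0, 0] -> a 34.2
[0, 0.0016, 0.0024, 0.0000, 0, 0, 0], [0, 0.0030, 0.0049, 0.0000, 0, 0, 0] -> a 28.200000000000003
[0, 0.0013, 0.0026, 0.0000, 0, 0, 0], [0, 0.0025, 0.0052, 0.0000, 0, 0, 0] -> a 22.2
[0, 0.0010, 0.0027, 0.0000, 0, 0, 0], [0, 0.0019, 0.0054, 0.0000, 0, 0, 0] -> a 16.2
[0, 0.0007, 0.0028, 0.0000, 0, 0, 0], [0, 0.0013, 0.0056, 0.0000, 0, 0, 0] -> a 10.2
[0, 0.0004, 0.0028, 0.0000, 0, 0, 0], [0, 0.0007, 0.0057, 0.0000, 0, 0, 0] -> a 4.199999999999999
[0, 0.0001, 0.0029, 0.0000, 0, 0, 0], [0, 0.0001, 0.0058, 0.0000, 0, 0, 0] -> a -1.7999999999999998
[0, -0.0002, 0.0029, 0.0000, 0, 0, 0], [0, -0.0005, 0.0057, 0.0000, 0, 0, 0] -> a -7.8
[0, -0.0005, 0.0028, 0.0000, 0, 0, 0], [0, -0.0011, 0.0057, 0.0000, 0, 0, 0] -> a -13.8
[0, -0.0008, 0.0028, 0.0000, 0, 0, 0], [0, -0.0017, 0.0055, 0.0000, 0, 0, 0] -> a -19.8
[0, -0.0010, 0.0027, 0.0000, 0, 0, 0], [0, -0.0022, 0.0053, 0.0000, 0, 0, 0] -> a -25.8
```

Request:
servo_tool([
  [0,0.0026,0.0013,0,0,0,0],
  [0,0.005,0.0028,0,0,0,0],
  [0,0.0075,0.0044,0,0,0,0],
  [0,0.0098,0.0061,0,0,0,0],
])

```text
clock: 19.9
position: [0.5423, -0.0868, 0.2675]
ee_rot: [1.0, 0.0, 0.0, -0.0]
ft_force: [-1.1, 0.3, 4.9]
grip_width: 0.263
```

Request:
servo_tool([
  [0,0.0022,0.0018,0,0,0,0],
  [0,0.0044,0.0038,0,0,0,0],
])

```text
clock: 20.15
position: [0.5467, -0.0906, 0.2676]
ee_rot: [1.0, 0.0, 0.0, -0.0]
ft_force: [-0.3, 0.2, 4.6]
grip_width: 0.263
```

Request:
servo_tool([
  [0,0.002,0.002,0,0,0,0],
  [0,0.0039,0.0042,0,0,0,0],
])

```text
clock: 20.4
position: [0.5506, -0.0948, 0.2675]
ee_rot: [1.0, 0.0, 0.0, -0.0]
ft_force: [-0.1, 0.2, 5.3]
grip_width: 0.259
```

Request:
servo_tool([
  [0,0.0018,0.0022,0,0,0,0],
  [0,0.0035,0.0046,0,0,0,0],
])

```text
clock: 20.65
position: [0.5538, -0.0986, 0.2675]
ee_rot: [1.0, 0.001, -0.0, -0.001]
ft_force: [-5.4, 6.2, 8.0]
grip_width: 0.261
```

Request:
servo_tool([
  [0,0.0016,0.0024,0,0,0,0],
  [0,0.003,0.0049,0,0,0,0],
])

```text
clock: 20.9
position: [0.5565, -0.1029, 0.2674]
ee_rot: [1.0, 0.001, -0.001, -0.001]
ft_force: [-4.9, 5.3, 8.3]
grip_width: 0.262
```

Request:
servo_tool([
  [0,0.0013,0.0026,0,0,0,0],
  [0,0.0025,0.0052,0,0,0,0],
])

```text
clock: 21.15
position: [0.5591, -0.1079, 0.2674]
ee_rot: [1.0, 0.001, -0.0, -0.001]
ft_force: [-4.0, 5.9, 6.6]
grip_width: 0.268
```

Request:
servo_tool([
  [0,0.001,0.0027,0,0,0,0],
  [0,0.0019,0.0054,0,0,0,0],
])

```text
clock: 21.4
position: [0.5611, -0.1132, 0.2674]
ee_rot: [1.0, 0.001, -0.0, -0.001]
ft_force: [-3.2, 6.8, 6.7]
grip_width: 0.26
```

Request:
servo_tool([
  [0,0.0007,0.0028,0,0,0,0],
  [0,0.0013,0.0056,0,0,0,0],
])

```text
clock: 21.65
position: [0.5626, -0.1185, 0.2673]
ee_rot: [1.0, 0.001, -0.0, -0.001]
ft_force: [-2.6, 6.5, 6.6]
grip_width: 0.263
```

Request:
servo_tool([
  [0,0.0004,0.0028,0,0,0,0],
  [0,0.0007,0.0057,0,0,0,0],
])

```text
clock: 21.9
position: [0.5635, -0.1241, 0.2673]
ee_rot: [1.0, 0.001, 0.0, -0.001]
ft_force: [-1.5, 5.7, 5.8]
grip_width: 0.262
```

```bash
python3 p.py .5085 -.1303 4.2 6 17 .0007
```

```text
t 21.9 pos [ 0.5635 -0.1241  0.2673] ang 6.4 r 0.0554 Ftan 5.79 Frad -0.9 Fz 5.8 w 0.262
[0, 0.0001, 0.0058, 0.0000, 0, 0, 0], [0, -0.0004, 0.0115, 0.0001, 0, 0, 0], [0, -0.0014, 0.0171, 0.0001, 0, 0, 0], [0, -0.0031, 0.0227, 0.0002, 0, 0, 0], [0, -0.0053, 0.0280, 0.0002, 0, 0, 0], [0, -0.0081, 0.0330, 0.0002, 0, 0, 0], [0, -0.0114, 0.0377, 0.0003, 0, 0, 0], [0, -0.0152, 0.0421, 0.0003, 0, 0, 0], [0, -0.0194, 0.0460, 0.0004, 0, 0, 0], [0, -0.0239, 0.0495, 0.0004, 0, 0, 0], [0, -0.0289, 0.0525, 0.0005, 0, 0, 0], [0, -0.0341, 0.0550, 0.0005, 0, 0, 0], [0, -0.0395, 0.0568, 0.0005, 0, 0, 0], [0, -0.0451, 0.0582, 0.0006, 0, 0, 0], [0, -0.0508, 0.0589, 0.0006, 0, 0, 0], [0, -0.0566, 0.0590, 0.0007, 0, 0, 0], [0, -0.0623, 0.0585, 0.0007, 0, 0, 0] -> a -97.8
```

Right bite felt at about 38° (between 40.1° and 35.0°); the stop mark is −322°.

Request:
servo_tool([
  [0,0.0001,0.0058,0,0,0,0],
  [0,-0.0004,0.0115,0.0001,0,0,0],
  [0,-0.0014,0.0171,0.0001,0,0,0],
  [0,-0.0031,0.0227,0.0002,0,0,0],
  [0,-0.0053,0.028,0.0002,0,0,0],
  [0,-0.0081,0.033,0.0002,0,0,0],
  [0,-0.0114,0.0377,0.0003,0,0,0],
  [0,-0.0152,0.0421,0.0003,0,0,0],
  [0,-0.0194,0.046,0.0004,0,0,0],
  [0,-0.0239,0.0495,0.0004,0,0,0],
  [0,-0.0289,0.0525,0.0005,0,0,0],
  [0,-0.0341,0.055,0.0005,0,0,0],
  [0,-0.0395,0.0568,0.0005,0,0,0],
  [0,-0.0451,0.0582,0.0006,0,0,0],
  [0,-0.0508,0.0589,0.0006,0,0,0],
  [0,-0.0566,0.059,0.0007,0,0,0],
  [0,-0.0623,0.0585,0.0007,0,0,0],
])

```text
clock: 24.02
position: [0.502, -0.1851, 0.2666]
ee_rot: [1.0, 0.0, 0.001, 0.001]
ft_force: [6.9, -2.6, -1.8]
grip_width: 0.264
```

```bash
python3 p.py .5085 -.1303 -97.8 6 17 .0008;python3 p.py .5085 -.1303 -199.8 6 17 .0008|tail -1;python3 p.py .5085 -.1303 -301.8 4.4 5 .0002|tail -1
```

```text
t 24.02 pos [ 0.502  -0.1851  0.2666] ang -96.8 r 0.0552 Ftan 7.13 Frad 1.78 Fz -1.8 w 0.264
[0, -0.0057, -0.0011, 0.0000, 0, 0, 0], [0, -0.0112, -0.0027, 0.0001, 0, 0, 0], [0, -0.0165, -0.0050, 0.0001, 0, 0, 0], [0, -0.0215, -0.0077, 0.0002, 0, 0, 0], [0, -0.0262, -0.0110, 0.0002, 0, 0, 0], [0, -0.0306, -0.0148, 0.0003, 0, 0, 0], [0, -0.0345, -0.0190, 0.0003, 0, 0, 0], [0, -0.0380, -0.0236, 0.0004, 0, 0, 0], [0, -0.0410, -0.0285, 0.0004, 0, 0, 0], [0, -0.0435, -0.0337, 0.0005, 0, 0, 0], [0, -0.0454, -0.0391, 0.0005, 0, 0, 0], [0, -0.0467, -0.0448, 0.0006, 0, 0, 0], [0, -0.0474, -0.0505, 0.0006, 0, 0, 0], [0, -0.0475, -0.0562, 0.0007, 0, 0, 0], [0, -0.0470, -0.0620, 0.0007, 0, 0, 0], [0, -0.0459, -0.0676, 0.0008, 0, 0, 0], [0, -0.0443, -0.0731, 0.0008, 0, 0, 0] -> a -199.8
[0, 0.0022, -0.0053, 0.0000, 0, 0, 0], [0, 0.0050, -0.0104, 0.0001, 0, 0, 0], [0, 0.0083, -0.0151, 0.0001, 0, 0, 0], [0, 0.0121, -0.0194, 0.0002, 0, 0, 0], [0, 0.0162, -0.0234, 0.0002, 0, 0, 0], [0, 0.0208, -0.0269, 0.0003, 0, 0, 0], [0, 0.0258, -0.0298, 0.0003, 0, 0, 0], [0, 0.0310, -0.0323, 0.0004, 0, 0, 0], [0, 0.0364, -0.0342, 0.0004, 0, 0, 0], [0, 0.0420, -0.0355, 0.0005, 0, 0, 0], [0, 0.0477, -0.0362, 0.0005, 0, 0, 0], [0, 0.0535, -0.0363, 0.0006, 0, 0, 0], [0, 0.0592, -0.0359, 0.0006, 0, 0, 0], [0, 0.0649, -0.0348, 0.0007, 0, 0, 0], [0, 0.0704, -0.0331, 0.0007, 0, 0, 0], [0, 0.0757, -0.0309, 0.0008, 0, 0, 0], [0, 0.0807, -0.0281, 0.0008, 0, 0, 0] -> a -301.8
[0, 0.0035, 0.0024, 0.0000, 0, 0, 0], [0, 0.0068, 0.0050, 0.0001, 0, 0, 0], [0, 0.0099, 0.0079, 0.0001, 0, 0, 0], [0, 0.0128, 0.0110, 0.0002, 0, 0, 0], [0, 0.0154, 0.0143, 0.0002, 0, 0, 0] -> a -323.8
```

Request:
servo_tool([
  [0,-0.0057,-0.0011,0,0,0,0],
  [0,-0.0112,-0.0027,0.0001,0,0,0],
  [0,-0.0165,-0.005,0.0001,0,0,0],
  [0,-0.0215,-0.0077,0.0002,0,0,0],
  [0,-0.0262,-0.011,0.0002,0,0,0],
  [0,-0.0306,-0.0148,0.0003,0,0,0],
  [0,-0.0345,-0.019,0.0003,0,0,0],
  [0,-0.038,-0.0236,0.0004,0,0,0],
  [0,-0.041,-0.0285,0.0004,0,0,0],
  [0,-0.0435,-0.0337,0.0005,0,0,0],
  [0,-0.0454,-0.0391,0.0005,0,0,0],
  [0,-0.0467,-0.0448,0.0006,0,0,0],
  [0,-0.0474,-0.0505,0.0006,0,0,0],
  [0,-0.0475,-0.0562,0.0007,0,0,0],
  [0,-0.047,-0.062,0.0007,0,0,0],
  [0,-0.0459,-0.0676,0.0008,0,0,0],
  [0,-0.0443,-0.0731,0.0008,0,0,0],
])

```text
clock: 26.15
position: [0.4563, -0.1135, 0.2656]
ee_rot: [1.0, -0.001, -0.0, 0.001]
ft_force: [-0.4, -7.4, 2.1]
grip_width: 0.262
```

Request:
servo_tool([
  [0,0.0022,-0.0053,0,0,0,0],
  [0,0.005,-0.0104,0.0001,0,0,0],
  [0,0.0083,-0.0151,0.0001,0,0,0],
  [0,0.0121,-0.0194,0.0002,0,0,0],
  [0,0.0162,-0.0234,0.0002,0,0,0],
  [0,0.0208,-0.0269,0.0003,0,0,0],
  [0,0.0258,-0.0298,0.0003,0,0,0],
  [0,0.031,-0.0323,0.0004,0,0,0],
  [0,0.0364,-0.0342,0.0004,0,0,0],
  [0,0.042,-0.0355,0.0005,0,0,0],
  [0,0.0477,-0.0362,0.0005,0,0,0],
  [0,0.0535,-0.0363,0.0006,0,0,0],
  [0,0.0592,-0.0359,0.0006,0,0,0],
  [0,0.0649,-0.0348,0.0007,0,0,0],
  [0,0.0704,-0.0331,0.0007,0,0,0],
  [0,0.0757,-0.0309,0.0008,0,0,0],
  [0,0.0807,-0.0281,0.0008,0,0,0],
])

```text
clock: 28.28
position: [0.5365, -0.0829, 0.2647]
ee_rot: [1.0, 0.001, -0.001, -0.001]
ft_force: [-6.4, 3.4, 5.8]
grip_width: 0.262
```

```bash
python3 p.py .5085 -.1303 -301.8 4.4 5 .0002
```

```text
t 28.27 pos [ 0.5365 -0.0829  0.2647] ang 59.4 r 0.0551 Ftan 7.27 Frad -0.36 Fz 5.8 w 0.262
[0, 0.0035, 0.0024, 0.0000, 0, 0, 0], [0, 0.0068, 0.0050, 0.0001, 0, 0, 0], [0, 0.0099, 0.0079, 0.0001, 0, 0, 0], [0, 0.0128, 0.0110, 0.0002, 0, 0, 0], [0, 0.0154, 0.0143, 0.0002, 0, 0, 0] -> a -323.8
```

Request:
servo_tool([
  [0,0.0035,0.0024,0,0,0,0],
  [0,0.0068,0.005,0.0001,0,0,0],
  [0,0.0099,0.0079,0.0001,0,0,0],
  [0,0.0128,0.011,0.0002,0,0,0],
  [0,0.0154,0.0143,0.0002,0,0,0],
  [0,0.0154,0.0143,0.0002,0,0,0],
])

```text
clock: 29.02
position: [0.5524, -0.0968, 0.2645]
ee_rot: [1.0, 0.001, -0.001, -0.001]
ft_force: [-4.5, 3.7, 5.7]
grip_width: 0.264
```

```bash
python3 p.py .5085 -.1303 -323.8 1 2
```

```text
t 29.02 pos [ 0.5524 -0.0968  0.2645] ang 37.4 r 0.0552 Ftan 5.66 Frad -1.29 Fz 5.7 w 0.264
[0, 0.0006, 0.0008, 0.0000, 0, 0, 0], [0, 0.0011, 0.0016, 0.0000, 0, 0, 0] -> a -325.8
```

Request:
servo_tool([
  [1,0,0,0,0,0,0],
  [1,0,0,0,0,0,0],
  [1,0,0,0,0,0,0],
  [1,0,0,0,0,0,0],
  [1,0,0,0,0,0,0],
  [1,0,0,-0.03,0,0,0],
  [1,0,0,-0.08,0,0,0],
  [1,0,0,-0.13,0,0,0],
  [1,-0.03,0,-0.15,0,0,0],
  [1,-0.06,0,-0.15,0,0,0],
  [1,-0.06,0,-0.15,0,0,0],
  [1,-0.06,0,-0.15,0,0,0],
])

```text
clock: 30.52
position: [0.493, -0.0976, 0.4146]
ee_rot: [1.0, 0.001, 0.0, -0.0]
ft_force: [-0.3, 0.0, -0.1]
grip_width: 1.001
```

```bash
python3 -c "
from m import *
im,d=eyes.camera('scene');cv2.imwrite('pics/s9.png',im)
wrist('right_grip',(.5085,-.1303),zc=.302)
for t in ['ink_tin','brayer','lino_block']:
    for r in models.boxes_of('scene',t)[:2]: print(t,round(r['confidence'],2),c2w('scene',r['point']).round(4))
try: wheels('scene')
except Exception as e: print(e)
"
```

```text
c [ 0.5091 -0.1279] rimz [0.252  0.2535] 4366 gripmid [ 0.552  -0.0957  0.2994] med [ 0.5511 -0.0944  0.301 ] 630
0.81 [ 0.5504 -0.0918  0.2994]
30.575 [ 0.4932 -0.0976  0.4143] [ 1.e+00  5.e-04 -2.e-04  0.e+00] [-0.3   0.68 -0.33] [-0.43  0.01  0.55  1.46 -0.    1.67  0.11]
ink_tin 0.9 [ 0.4748 -0.3937  0.0711]
brayer 0.41 [0.524  0.4326 0.0249]
lino_block 0.9 [0.3832 0.0827 0.1097]
scene L c [0.5335 0.1949] rimz [0.2526 0.2553] 544 grip [0.5693 0.1542 0.303 ] 45 r 0.0542 ang -48.6
scene R c [ 0.5127 -0.1327] rimz [0.2531 0.2554] 828 grip [ 0.5554 -0.0982  0.3027] 74 r 0.0549 ang 39.0
```

View pics/s9.png

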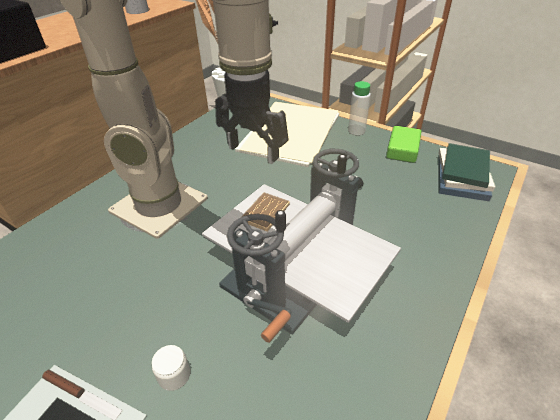

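Both rims are about 3 mm lower, at 0.2526 m (was 0.2555) and 0.2531 m (was 0.256). The handles stand at (341,163) and (280,220) px as left, the robot is clear, and nothing else has moved. Handing in.

```bash
python3 -c "
from h import *
print(ticket.hand_in())"
```

```text
the job is handed in; nothing more can be done
None
```

I lowered the roller one full turn at each end and handed the job in after about 31 s of robot time. The hand-in reports no verdict.

| | Left wheel | Right wheel |
|---|---|---|
| Slack taken up clockwise | about 67° | about 27° |
| Angle where the screw bit | about −49.5° | about 38° |
| Uncertainty of the bite | about ±2.5° | about ±2.5° |
| Turn counted from the bite | about 360° | about 360.6° |
| Rim height before and after (scene camera) | 255.5 to 252.6 mm | 256.0 to 253.1 mm |

- **Handling:** I gripped each handle at 20 N and only turned clockwise. The forces I read stayed under about 12 N.
- **After release:** The last scene picture put the handles at −48.6° and 39.0°, within about 2° of where I left them. The arm was clear and touching nothing.
- **Other things:** The tin was within about 3 mm of its first position, and the brayer within about 4 mm. The lino block reading differed by about 10 mm (networks are good to about 4 mm). The two pictures show no visible shift, and the robot went nowhere near it.
- **Camera disagreement:** The top and scene cameras differed by about 5 mm in absolute position, so I set the wheel centres by grasp and feel.
- **Not checked:** I did not measure the bearing blocks directly. That the roller is level rests on the turn counts and the equal drop of the two rims.

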